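# Load the nut cracker and hold its spring paddle at the third click

### The arm

A 6-joint arm with a two-finger parallel gripper is mounted at the origin on the work surface. World frame = base frame: x ahead of the robot, y to its left, z up, the work surface at z = 0. Lengths are in m, angles in rad, forces in N, time in s.
With the tool pointing down it reaches from about 0.35 to 0.85 m from the base axis. Payload 8.1 kg.
Tool frame: the origin (TCP) lies on the centre line of the jaws, within the pads' length; the fingertips stand 17 mm ahead of it and the grasp point (between the pads) lies 2 mm behind it; z points along the fingers, y is the line along which they close (so a half turn about z gives the same grasp; the last joint's range is limited). The gripper opens to 93 mm and grips with 3 to 60 N. Pads are 15 mm wide; open, the fingers measure 128 mm over their backs; the gripper's body (75 mm by 188 mm) begins 65 mm behind the grasp point.
Start: joints at [1.112, 0.13, 1.488, -0, 1.523, -0.085], TCP at [0.219, 0.559, 0.236] pointing down, gripper open.
Joint ranges: [-2.96, 2.96], [-0.89, 2.26], [0.02, 2.5], [-1.34, 4.48], [0, 2.73], [-2.66, 2.66]. Speed limits (rad/s): [2.39, 2.39, 2.79, 3.14, 3.14, 3.14].

### API

Orientations are given as a rotation vector (axis times angle).
In Python, from plant import robot, optics, close_job, models gives the robot as it stands.
- The arm moves only by the shell command python3 -m inch 'ROWS' [OPENING] [FORCE]. ROWS is a JSON object of lists of equal length, an entry for each row: "travel": the shift along the tool's x, y, z in m, a list of three; "spin": the turn about the tool's z in rad. In form: {"travel": [[x, y, z], ...], "spin": [spin, ...]}. A call has 1 to 10 rows; each row is the pose to reach, as a shift and turn from the pose commanded when the call began, along the tool's axes at that moment; what a row does not reach only later rows make up. A row lasts 1/12 s, in which the tool goes at most 41.7 mm and 7.16 degrees, less where a joint would pass 70% of its speed; a pose out of reach is approached as far as the arm can. A call with a gripper value outside its range is refused whole. OPENING is the closure, from 0 (fully open) to 1 (shut), set as the call begins (- or left out, the last holds). The fingers move at their own pace and stop on an object; FORCE is the grip in N (left out, the last holds). Time passes only in rows, so rows that repeat a pose let the fingers close. It gives the time, the measured TCP pose, the force, the opening and the grip force at its end, in the units of the state.
- robot.read_state(): the state, without advancing time (a new reading comes with each control period).
- optics.read_camera(name): name is "scene" or "side" or "wrist"; returns (picture, depth): 480x640x3 uint8, red, green, blue; 480x640 float32, m along the optical axis (not along the pixel's ray), 0 where there is no reading.
- optics.camera_info(name): a dict with "camera_matrix" (3x3 intrinsics, pixels), "dist" ([k1, k2, p1, p2, k3] as OpenCV has them; the pictures are not rectified), "view" (4x4, takes a point from world to camera coordinates). Camera axes: x right, y down, z forward; pixel columns grow to the right and rows downward; lengths in m; the calibration is good to about 2 mm. A picture is of the moment at which its call begins: read the wrist's pose just before it. camera_info takes no time and is no camera call; for the wrist camera it gives the pose at the moment of the call.
- close_job(): hands the job in; it is judged then, once.
Trained networks look in the newest picture that a camera, given by its name, has taken for a name from the list of things; names that differ only in an ending like _2 or _b are one class to them, and where a whole thing is asked for, a point or a joint stands for the part that bears it (a point fixed in the world has none). Each returns a list of dicts, best first, with "p" (0 to 1); they miss things now and then, are a little off and sometimes report something else, mostly with a low value. They report only what shows in the picture. A call takes as long as a camera call.
- models.look_for(camera, name): "centre" ([x, y, z] in m, in world coordinates, good to about 4 mm: the middle of the surface that is visible of it).
- models.masks_of(camera, name): "region" (480x640 bool, what is visible of it).
The state is a dict: "t": time; "q": joint angles; "dq": joint speeds; "joint_torque": joint torques, N m; "tool_pos": TCP position; "orientation": TCP orientation; "force": force on the tool from outside, world axes, zero at the start; "wrist_torque": the same for the moment, N m; "opening": finger opening in m; "gripper_force": force on a finger pad.
Only numpy, scipy, OpenCV 4.12 (cv2) and the standard library are available. Lean on these libraries where they do the work, as an engineer would, in place of code of your own. Each camera call takes 0.05 s, during which the arm holds its last target. There are 200 camera calls.

### The job

Drop both walnuts from the tray into the hopper of the green nut cracker, leaving the green sweet in the tray. Then press the cracker's red spring-return paddle down with the gripper's fingers, past the first two clicks to the third (the red dot, almost fully down), and keep holding it there: finish while still holding the paddle down against its spring. Do not displace or knock over the tins, jar, carton or scoop.

Things in the scene. Friction and masses are not known exactly. Their poses are not given: they have to be found in the camera images.
- cracker: Green countertop nut cracker, fixed to the counter: body 160 (x) x 140 (y) x 130 mm high, with an aluminium hopper on top (rim at 200 mm) and a red-padded paddle lever sticking out of its +y face (at y = +70 mm). Origin: centre of the underside; z up; turned by up to 0.4 rad either way from the world axes.
- hopper_in (a point): Centre of the hopper's inner floor, 135 mm above the counter. The hopper is an open round funnel with 4 mm walls, inner radius about 40 mm at the floor and 58 mm at the rim, 65 mm deep.
- hopper_rim (a point): Centre of the hopper's round mouth, 200 mm above the counter; outer radius of the rim 62 mm.
- paddle_pivot (a point): Fixed point: the paddle's hinge axis, at machine frame (0, 75, 100) mm, level, along the machine's x. A white disc of radius 52 mm stands beside the paddle at machine x = 36 to 42 mm, with coloured dots on its +x face: grey = rest, green = first click, yellow = second, red = third.
- paddle_pad (a point): Centre of the upper face of the red paddle pad (60 mm wide, 50 mm along the lever, 12 mm thick). It moves with the paddle: 100 mm out from the hinge axis along the lever and 6 mm above the lever's midline. Its z axis is normal to the pad, its y axis runs outward along the lever.
- paddle (a joint): Paddle angle (rad): 0 at rest, the lever pointing 0.45 rad above level, out to the machine's +y; grows as it is pressed down. Clicks at 0.3, 0.6, 0.9 (third: 0.45 rad below level); stop at 0.96. A spring returns it to 0 when let go, the clicks never hold it: about 3 N on the pad's middle at the start, 8 N at the third click, +-2.5 N between clicks.
- tray: Low white tray fixed to the counter, 250 (x) x 190 (y) mm, walls 16 mm high and 6 mm thick, floor 6 mm thick. Origin: centre of the underside. Two walnuts and the green sweet stand in a row along its x, about 80 mm apart, in any order.
- walnut_a_center (a point): Centre of a brown walnut with a small flat foot, 37 mm in diameter, 36 mm high, 10 to 30 g, standing on the tray's floor; this point is 18 mm above its foot.
- walnut_b_center (a point): Centre of the other walnut, the same as the first.
- sweet: Green wrapped sweet with a white band, an upright cylinder 28 mm in diameter, 26 mm high; origin at the centre of its underside. Not to be cracked: stays in the tray.
- tin_purple: Purple-labelled tin, 66 mm in diameter, 85 mm high; origin under its centre. Bystander.
- tin_red: Red-labelled tin, 66 mm in diameter, 85 mm high; origin under its centre. Bystander.
- jar: Amber jar with a yellow cap, 72 mm in diameter, 110 mm high; origin under its centre. Bystander.
- carton: Green carton, 50 x 85 mm, 120 mm high; origin under its centre. Bystander.
- scoop: Spoon-like scoop lying on the counter near the robot's front, along its x axis; bystander.

How it is judged:
On the way, in this order (a step that is already met when the one before it is completed fails the run):
1. both walnuts lie in the hopper, let go, with the paddle up (horizontal distance between each of walnut_a_center, walnut_b_center and hopper_in below 0.055 m and z of walnut_a_center in the frame of hopper_in between 0 and 0.065 m and z of walnut_b_center in the frame of hopper_in between 0 and 0.065 m and contact force between the fingers and walnut_a below 0.2 N and contact force between the fingers and walnut_b below 0.2 N and value of joint paddle below 0.2 rad), for 0.2 s.
2. the fingers hold the paddle down at the third click (value of joint paddle above 0.8 rad and contact force between the fingers and paddle above 1.5 N), for 0.5 s.
At the end, for the whole second after the job is handed in: The paddle is at the third click (joint above 0.8 rad; click at 0.9, stop at 0.96) with the fingers pressing on it with more than 1.5 N; both walnuts are inside the hopper, released (centres within 55 mm of its axis, 0 to 65 mm above its floor); the sweet is still inside the tray (all of step 2 and horizontal distance between each of walnut_a_center, walnut_b_center and hopper_in below 0.055 m and z of walnut_a_center in the frame of hopper_in between 0 and 0.065 m and z of walnut_b_center in the frame of hopper_in between 0 and 0.065 m and contact force between the fingers and walnut_a below 0.2 N and contact force between the fingers and walnut_b below 0.2 N and x of sweet in the frame of tray between -0.12 and 0.12 m and y of sweet in the frame of tray between -0.09 and 0.09 m and z of sweet in the frame of tray below 0.03 m); the arm keeps its last pose, push and grip.
It fails at once if the sweet gets into the hopper (horizontal distance between sweet and hopper_in below 0.06 m and height (world z) of sweet between 0.12 and 0.2 m).
It fails at once if a tin, the jar, the carton or the scoop is displaced by more than 40 mm (distance of any of tin_purple, tin_red, jar, carton, scoop from where it was at the start of the episode above 0.04 m).
It fails at once if a tin, the jar or the carton is knocked over (angle between any of tin_purple, tin_red, jar, carton's own z axis and vertical above 0.6 rad).
It also fails if it takes over 59 s, if anything falls off the work surface, if the arm or the gripper's body presses on something with over 40 N, if the wrist force passes 120 N, or if a joint passes its speed limit or range.

## Working session

There is one attempt and no reset: what is moved stays moved. The work goes in short steps, Python scripts to look and compute and a shell command to move; the robot and the scene stay as the last step left them, time stands still between calls to the robot, and variables do not carry over. Pictures are saved under pics/ and viewed, at most 10 in all, crops included, and the job is handed in when it is done.

```bash
mkdir -p pics; ls; python3 - <<'E'
from plant import robot, optics, models
import cv2, numpy as np
np.set_printoptions(precision=4,suppress=True)
s=robot.read_state(); print(s['t'],s['tool_pos'],s['orientation'],s['force'],s['opening'])
a,d=optics.read_camera("scene"); b,d2=optics.read_camera("side")
cv2.imwrite("pics/a.png",cv2.cvtColor(np.vstack([a,b])[:, :],cv2.COLOR_RGB2BGR)) if 0 else None
cv2.imwrite("pics/scene0.png",a[:,:,::-1]); cv2.imwrite("pics/side0.png",b[:,:,::-1])
for c in("scene","side"):
  for n in("walnut_a_center","sweet","cracker","paddle_pad","tray","hopper_rim","tin_purple","tin_red","jar","carton","scoop"):
    print(c,n,[(np.round(r["centre"],3).tolist(),round(r["p"],2)) for r in models.look_for(c,n)[:3]])
print(robot.read_state()['t'])
E
```

```text
pics
0.0 [0.2188 0.5581 0.2346] [-0.5836 -3.0864  0.0027] [-0.215  -0.0606 -0.2427] 0.0927695568994571
scene walnut_a_center [([0.446, 0.185, 0.033], 0.6), ([0.595, -0.253, 0.13], 0.59)]
scene sweet [([0.605, 0.196, 0.029], 0.58)]
scene cracker [([0.593, -0.254, 0.126], 0.83), ([0.444, 0.182, 0.035], 0.23)]
scene paddle_pad [([0.574, -0.099, 0.143], 0.68)]
scene tray [([0.528, 0.195, 0.009], 0.55)]
scene hopper_rim [([0.594, -0.255, 0.127], 0.72), ([0.764, -0.226, 0.12], 0.51)]
scene tin_purple [([0.743, -0.085, 0.076], 0.57)]
scene tin_red [([0.737, 0.133, 0.071], 0.82)]
scene jar [([0.753, 0.006, 0.086], 0.77)]
scene carton [([0.768, -0.228, 0.119], 0.83)]
scene scoop [([0.391, -0.059, 0.011], 0.58), ([0.526, 0.214, 0.03], 0.45), ([0.745, -0.084, 0.077], 0.45)]
side walnut_a_center [([0.431, 0.175, 0.034], 0.69), ([0.566, -0.105, 0.146], 0.64)]
side sweet [([0.601, 0.194, 0.03], 0.53)]
side cracker [([0.602, 0.195, 0.03], 0.63)]
side paddle_pad [([0.568, -0.101, 0.142], 0.75), ([0.53, -0.265, 0.129], 0.58)]
side tray [([0.508, 0.203, 0.009], 0.64)]
side hopper_rim [([0.532, -0.265, 0.13], 0.88), ([0.433, 0.173, 0.034], 0.34)]
side tin_purple [([0.717, -0.082, 0.082], 0.72)]
side tin_red []
side jar [([0.719, 0.003, 0.077], 0.65)]
side carton [([0.738, -0.237, 0.101], 0.66), ([0.568, -0.096, 0.142], 0.63), ([0.529, -0.265, 0.128], 0.6)]
side scoop [([0.346, -0.057, 0.017], 0.9)]
1.2
```

View pics/scene0.png

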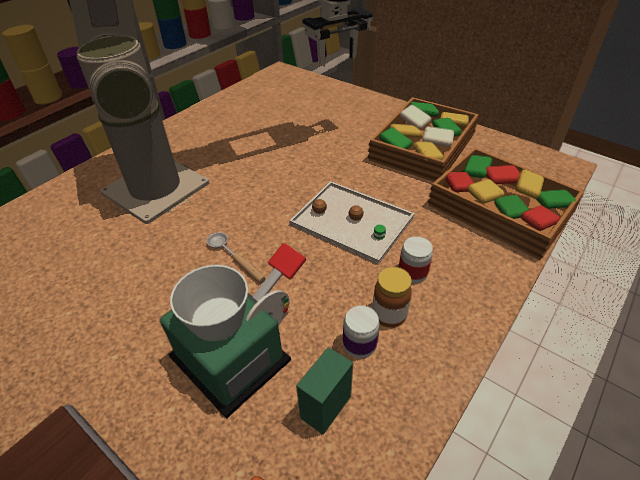

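View pics/side0.png

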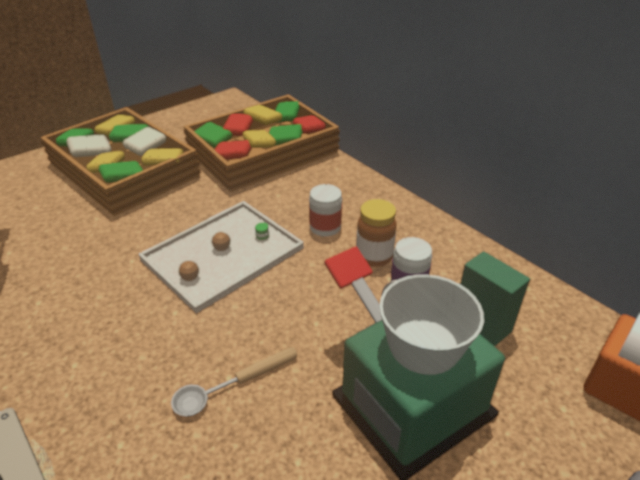

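The scene picture shows the walnuts at (319,206) and (356,213), the sweet at (380,231), the cracker hopper at (210,305) and the paddle pad at (287,262). The side picture agrees, with the walnuts at (189,270) and (221,240) and the sweet at (262,230).

```bash
cat > h.py <<'E'
from plant import robot, optics, models
import cv2, numpy as np
from scipy.optimize import least_squares
from scipy.spatial.transform import Rotation as R
np.set_printoptions(precision=4,suppress=True)
def cloud(c):
    i=optics.camera_info(c); a,d=optics.read_camera(c)
    v,u=np.mgrid[:480,:640]
    n=cv2.undistortPoints(np.stack([u,v],-1).reshape(-1,1,2).astype(float),np.array(i["camera_matrix"]),np.array(i["dist"])).reshape(480,640,2)
    P=np.dstack([n*d[...,None],d]); V=np.array(i["view"])
    W=(P-V[:3,3])@V[:3,:3]; W[d<=0]=np.nan
    return a,W
def fit_circle(p,r=None):
    f=lambda x:np.hypot(p[:,0]-x[0],p[:,1]-x[1])-(r if r else x[2])
    return least_squares(f,[*p[:,:2].mean(0),.05][:2 if r else 3],loss='soft_l1',f_scale=.002).x
def sphere(p,r=.0183):
    return least_squares(lambda x:np.linalg.norm(p-x,axis=1)-r,[*p.mean(0)],loss='soft_l1',f_scale=.002).x
E
python3 - <<'E'
from h import *
for c in("scene","side"):
    a,W=cloud(c); hsv=cv2.cvtColor(a,cv2.COLOR_RGB2HSV)
    near=lambda x,y,r:np.hypot(W[...,0]-x,W[...,1]-y)<r
    z=W[...,2]
    for n,(x,y) in dict(w1=(.438,.18),w2=(.52,.19)).items():
        m=near(x,y,.04)&(z>.014)&(z<.05)&(hsv[...,1]>90); p=W[m]; print(c,n,len(p),sphere(p),p[:,2].max())
    m=near(.602,.195,.03)&(z>.014)&(z<.05);p=W[m];print(c,'sweet',len(p),p.mean(0),fit_circle(p,.014),p[:,2].max())
    m=near(.56,-.26,.12)&(z>.196)&(z<.206);p=W[m];print(c,'rim',len(p),fit_circle(p),fit_circle(p,.060))
    m=near(.57,-.1,.06)&(z>.08)&((hsv[...,0]<8)|(hsv[...,0]>172))&(hsv[...,1]>150);p=W[m]
    q=p-p.mean(0);nrm=np.linalg.svd(q,full_matrices=False)[2][2];print(c,'pad',len(p),p.mean(0),p.min(0),p.max(0),nrm)
    # tray rim
    m=near(.52,.2,.18)&(z>.012)&(z<.022)&(hsv[...,1]<60);p=W[m][:,:2].astype(np.float32);print(c,'tray',cv2.minAreaRect(p))
    # cracker top face
    m=near(.56,-.26,.13)&(z>.122)&(z<.136)&(hsv[...,0]>50)&(hsv[...,0]<90)&(hsv[...,1]>60);p=W[m][:,:2].astype(np.float32);print(c,'body',len(p),cv2.minAreaRect(p))
E
```

```text
scene w1 166 [0.4355 0.1881 0.0233] 0.04448173920848835
scene w2 154 [0.5239 0.2223 0.023 ] 0.04278119752214125
scene sweet 129 [0.6087 0.1972 0.0275] [0.6054 0.2026] 0.03428041673895386
scene rim 628 [ 0.5565 -0.2475  0.059 ] [ 0.5564 -0.2474]
scene pad 763 [ 0.5754 -0.0864  0.1469] [ 0.541  -0.1433  0.0801] [ 0.6114 -0.0581  0.1598] [ 0.0188 -0.5723  0.8198]
scene tray ((0.5200510025024414, 0.2117908000946045), (0.25124675035476685, 0.1946362853050232), 4.2368669509887695)
scene body 3025 ((0.5589475631713867, -0.24879169464111328), (0.1378364861011505, 0.1564977914094925), 84.50698852539062)
side w1 266 [0.4362 0.1873 0.0249] 0.04454892538657078
side w2 215 [0.5244 0.2217 0.0246] 0.04465492086122785
side sweet 193 [0.603  0.1969 0.0281] [0.6062 0.2025] 0.036166288161429846
side rim 1173 [ 0.5552 -0.2483  0.0593] [ 0.5552 -0.2482]
side pad 1120 [ 0.5694 -0.0862  0.1491] [ 0.5399 -0.1104  0.1351] [ 0.6018 -0.0621  0.1612] [ 0.0579  0.4328 -0.8996]
side tray ((0.5192410349845886, 0.2115560621023178), (0.2534124255180359, 0.1953282356262207), 4.3929619789123535)
side body 5443 ((0.5541294813156128, -0.249362513422966), (0.1373942643404007, 0.1600578874349594), 85.252197265625)
```

```bash
cat >> h.py <<'E'
def plan(*targets):
    """targets (x,y,z,yaw of tool y in world deg) -> travel, spin from present pose"""
    s=robot.read_state(); M=R.from_rotvec(s['orientation']); A=M.as_matrix()
    print('t',round(s['t'],2),'tcp',s['tool_pos'],'toolz',A[:,2],'q',s['q'],'f',s['force'],'op',s['opening'],s['gripper_force'])
    yaw=np.degrees(np.arctan2(A[1,1],A[0,1]))
    for x,y,z,w in targets:
        dw=(w-yaw+90)%180-90   # world turn; tool z is down so the spin is the negative
        print((x,y,z,w),'travel',A.T@(np.array([x,y,z])-s['tool_pos']),'spin',-np.radians(dw),'rows',np.linalg.norm(np.array([x,y,z])-s['tool_pos'])/.0417)
E
python3 -c "
from h import *
plan((.436,.188,.12,90),(.436,.188,.026,90))"
```

```text
t 1.3 tcp [0.2191 0.5586 0.2356] toolz [ 0. -0. -1.] q [ 1.1116  0.1304  1.4882 -0.      1.523  -0.0854] f [-0.0094 -0.2398  0.6375] op 0.09254188541398985 0.0
(0.436, 0.188, 0.12, 90) travel [-0.3373 -0.2658  0.1157] spin -0.373767249490084 rows 10.664168562384463
(0.436, 0.188, 0.026, 90) travel [-0.3373 -0.2658  0.2097] spin -0.373767249490084 rows 11.459000443153883
```

```bash
python3 -m inch '{"travel": [[-0.0337,-0.0266,0.011],[-0.0675,-0.0532,0.022],[-0.1012,-0.0797,0.033],[-0.135,-0.106,0.044],[-0.1687,-0.133,0.055],[-0.2024,-0.1595,0.066],[-0.236,-0.186,0.077],[-0.27,-0.2126,0.088],[-0.3036,-0.239,0.1],[-0.33,-0.26,0.113]], "spin": [-0.037,-0.075,-0.112,-0.15,-0.187,-0.224,-0.26,-0.3,-0.337,-0.374]}' 0.3
python3 -c "
from h import *
plan((.436,.188,.12,90),(.436,.188,.026,90))"
```

```text
t: 2.13
tool_pos: [0.4237, 0.2095, 0.129]
orientation: [-0.003, 3.14, 0.001]
force: [1.5, 0.3, -0.0]
opening: 0.065
gripper_force: 0.0
t 2.13 tcp [0.4237 0.2095 0.129 ] toolz [ 0.0019  0.0007 -1.    ] q [ 0.3508 -0.1436  1.9593 -0.      1.3239 -1.2222] f [ 1.4751  0.2696 -0.0478] op 0.06500606103403575 0.0
(0.436, 0.188, 0.12, 90) travel [-0.0123 -0.0216  0.009 ] spin 0.0021822994751929045 rows 0.6333362379575334
(0.436, 0.188, 0.026, 90) travel [-0.0121 -0.0216  0.103 ] spin 0.0021822994751929045 rows 2.5409108636550806
```

```bash
python3 -m inch '{"travel": [[-0.0047,-0.0081,0],[-0.0047,-0.0081,0],[-0.0047,-0.0081,0],[-0.0047,-0.0081,0]], "spin": [0,0,0,0]}'
python3 - <<'E'
from h import *
plan((.436,.188,.026,90))
a,W=cloud("wrist"); cv2.imwrite("pics/w1.png",a[:,:,::-1])
hsv=cv2.cvtColor(a,cv2.COLOR_RGB2HSV); z=W[...,2]
for x,y in ((.436,.188),(.524,.222)):
    m=(np.hypot(W[...,0]-x,W[...,1]-y)<.03)&(z>.014)&(z<.05)&(hsv[...,1]>90); p=W[m]; print(len(p),sphere(p) if len(p)>20 else '')
E
```

```text
t: 2.47
tool_pos: [0.4271, 0.2042, 0.1292]
orientation: [-0.0, 3.141, 0.001]
force: [0.7, 0.9, -1.3]
opening: 0.0653
gripper_force: 0.0
t 2.47 tcp [0.4271 0.2042 0.1292] toolz [ 0.0006  0.0008 -1.    ] q [ 0.3372 -0.1404  1.956   0.0006  1.3251 -1.234 ] f [ 0.7313  0.876  -1.3284] op 0.06527448657394291 0.0
(0.436, 0.188, 0.026, 90) travel [-0.0088 -0.0163  0.1032] spin 0.0003029642174287019 rows 2.5140986034733346
1897 [0.4343 0.1864 0.0237]
638 [0.5229 0.2204 0.0238]
```

View pics/w1.png

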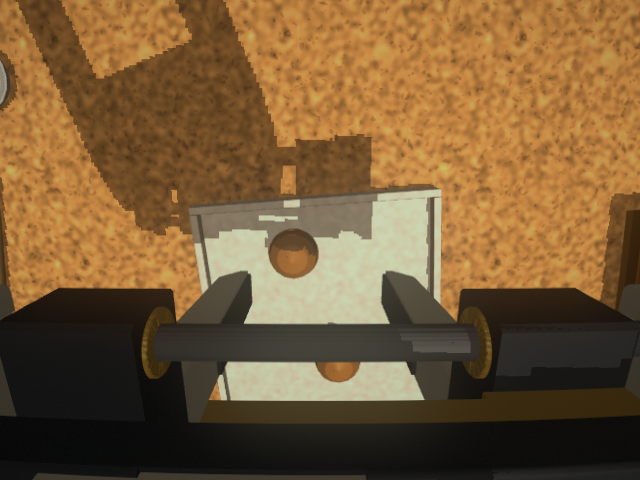

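The wrist picture shows walnut 1 at (293,253) and walnut 2 at (338,365), and their positions match the scene fits. I'll descend and grip.

```bash
python3 -m inch '{"travel": [[-0.004,-0.009,0.02],[-0.008,-0.017,0.04],[-0.008,-0.017,0.06],[-0.008,-0.017,0.08],[-0.008,-0.017,0.095],[-0.008,-0.017,0.103],[-0.008,-0.017,0.103],[-0.008,-0.017,0.103]], "spin": [0,0,0,0,0,0,0,0]}'
python3 -m inch '{"travel": [[0,0,0],[0,0,0],[0,0,0],[0,0,0],[0,0,0]], "spin": [0,0,0,0,0]}' 0.95 12
```

```text
t: 3.18
tool_pos: [0.4351, 0.1871, 0.026]
orientation: [-0.003, 3.141, 0.0]
force: [0.2, -0.0, 0.1]
opening: 0.0654
gripper_force: 0.0
t: 3.6
tool_pos: [0.4355, 0.1862, 0.026]
orientation: [-0.0, 3.141, 0.0]
force: [-0.2, 0.9, 1.0]
opening: 0.0362
gripper_force: 6.2
```

```bash
python3 -m inch '{"travel": [[0,0,-0.01],[0,0,-0.03],[0,0,-0.06],[0,0,-0.09],[0,0,-0.125],[0,0,-0.16],[0,0,-0.195],[0,0,-0.225],[0,0,-0.245],[0,0,-0.245]], "spin": [0,0,0,0,0,0,0,0,0,0]}'
python3 -m inch '{"travel": [[-0.005,-0.02,0],[-0.012,-0.05,0],[-0.022,-0.085,0],[-0.033,-0.12,0],[-0.043,-0.155,0],[-0.053,-0.19,0],[-0.063,-0.225,0],[-0.073,-0.26,0],[-0.082,-0.29,0],[-0.082,-0.29,0]], "spin": [0,0,0,0,0,0,0,0,0,0]}'
python3 -c "
from h import *
plan((.556,-.248,.27,90),(.556,-.248,.187,90))"
```

```text
t: 4.43
tool_pos: [0.4373, 0.1867, 0.2773]
orientation: [-0.0, 3.133, 0.004]
force: [0.1, 0.1, 0.2]
opening: 0.0364
gripper_force: 12.0
t: 5.27
tool_pos: [0.5173, -0.1089, 0.2696]
orientation: [-0.007, -3.14, 0.003]
force: [0.3, -0.4, -0.2]
opening: 0.0363
gripper_force: 12.0
t 5.27 tcp [ 0.5173 -0.1089  0.2696] toolz [-0.0013 -0.0016 -1.    ] q [-0.3031 -0.0746  1.6355 -0.002   1.5815 -1.8697] f [ 0.3363 -0.4036 -0.2467] op 0.03632931441163904 11.999371452257037
(0.556, -0.248, 0.27, 90) travel [-0.0393 -0.139  -0.0002] spin -0.004201464678516457 rows 3.4634362106669467
(0.556, -0.248, 0.187, 90) travel [-0.0394 -0.1388  0.0828] spin -0.004201464678516457 rows 3.9900628562761584
```

```bash
python3 -m inch '{"travel": [[-0.008,-0.03,0],[-0.017,-0.065,0],[-0.027,-0.1,0],[-0.036,-0.13,0],[-0.039,-0.142,0],[-0.039,-0.142,0],[-0.039,-0.142,0.0],[-0.039,-0.142,0]], "spin": [0,0,0,0,0,0,0,0]}'
python3 -c "
from h import *
plan((.556,-.248,.187,90))
a,W=cloud('wrist');cv2.imwrite('pics/w2.png',a[:,:,::-1])"
```

```text
t: 5.93
tool_pos: [0.5561, -0.2444, 0.2704]
orientation: [0.001, -3.141, -0.002]
force: [-0.5, 0.1, -0.2]
opening: 0.0357
gripper_force: 12.0
t 5.93 tcp [ 0.5561 -0.2444  0.2704] toolz [-0.0006  0.001  -1.    ] q [-0.4988  0.1393  1.4156  0.0005  1.5877 -2.0705] f [-0.5416  0.0935 -0.2165] op 0.035720526079794764 12.000046027824283
(0.556, -0.248, 0.187, 90) travel [ 0.     -0.0037  0.0834] spin 0.0009060009351993134 rows 2.0010908434813643
```

View pics/w2.png

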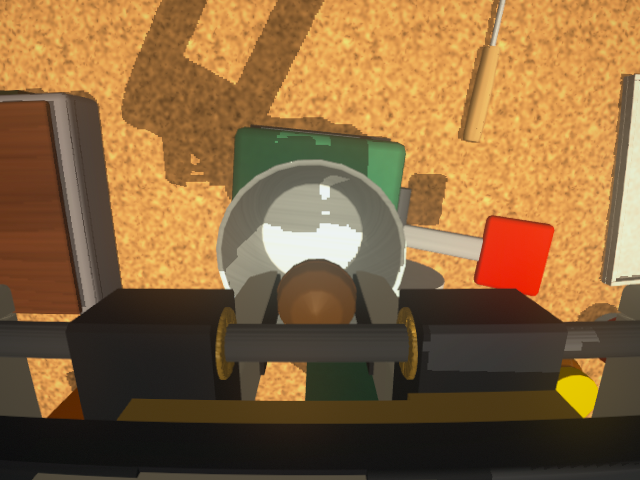

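The walnut is held at (315,300), with the hopper below it at (312,250). I'll lower it and release.

```bash
python3 -m inch '{"travel": [[0,-0.004,0.015],[0,-0.004,0.035],[0,-0.004,0.055],[0,-0.004,0.075],[0,-0.004,0.083],[0,-0.004,0.083],[0,-0.004,0.083]], "spin": [0,0,0,0,0,0,0]}'
python3 -m inch '{"travel": [[0,0,0],[0,0,0],[0,0,0],[0,0,0]], "spin": [0,0,0,0]}' 0.44
python3 -m inch '{"travel": [[0,0,-0.015],[0,0,-0.035],[0,0,-0.06],[0,0,-0.083],[0,0,-0.083],[0,0,-0.083]], "spin": [0,0,0,0,0,0]}'
python3 - <<'E'
from h import *
plan((.524,.221,.12,90))
a,W=cloud("scene"); hsv=cv2.cvtColor(a,cv2.COLOR_RGB2HSV); z=W[...,2]
cv2.imwrite('pics/s2.png',cv2.resize(a[170:420,130:430],(720,600))[:,:,::-1])
for x,y in ((.524,.222),):
    m=(np.hypot(W[...,0]-x,W[...,1]-y)<.03)&(z>.014)&(z<.05)&(hsv[...,1]>90); p=W[m]; print(len(p),sphere(p) if len(p)>20 else '')
m=(np.hypot(W[...,0]-.556,W[...,1]+.248)<.05)&(z>.137)&(z<.185)&(hsv[...,1]>110)&(hsv[...,0]<25);p=W[m];print(len(p),p.mean(0) if len(p) else '')
E
```

```text
t: 6.57
tool_pos: [0.5563, -0.249, 0.1881]
orientation: [0.002, -3.141, -0.0]
force: [0.1, -0.2, 0.9]
opening: 0.0358
gripper_force: 12.0
t: 6.9
tool_pos: [0.5568, -0.2502, 0.1887]
orientation: [-0.0, 3.14, -0.001]
force: [0.7, -0.4, -0.6]
opening: 0.0514
gripper_force: 0.0
t: 7.4
tool_pos: [0.5573, -0.2505, 0.2731]
orientation: [-0.0, 3.138, -0.003]
force: [0.3, 0.3, -0.1]
opening: 0.052
gripper_force: 0.0
t 7.4 tcp [ 0.5573 -0.2505  0.2731] toolz [ 0.0039 -0.0022 -1.    ] q [-0.5063  0.1433  1.4064 -0.      1.5875 -2.0772] f [ 0.2843  0.3    -0.144 ] op 0.05197849676723969 0.0
(0.524, 0.221, 0.12, 90) travel [0.0339 0.4718 0.1519] spin 9.420423535035269e-05 rows 11.914988060650504
168 [0.5238 0.222  0.0233]
346 [ 0.5628 -0.2528  0.1626]
```

View pics/s2.png

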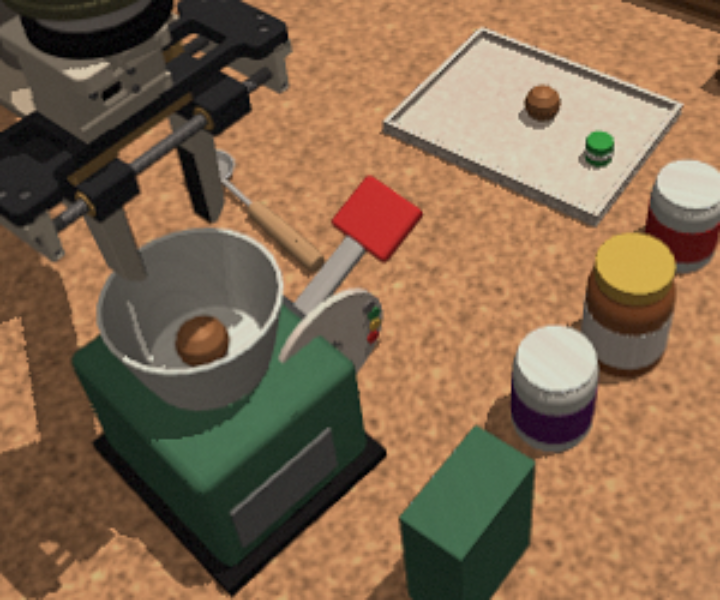

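The first walnut is in the hopper (crop pixel 203,340); the second and the sweet are still in the tray. Now the second walnut.

```bash
python3 -m inch '{"travel": [[0.002,0.03,0],[0.005,0.065,0],[0.007,0.1,0],[0.01,0.135,0],[0.012,0.17,0],[0.015,0.205,0],[0.017,0.24,0],[0.02,0.275,0],[0.022,0.31,0],[0.025,0.345,0]], "spin": [0,0,0,0,0,0,0,0,0,0]}' 0.3
python3 -m inch '{"travel": [[0.003,0.035,0.02],[0.005,0.065,0.04],[0.007,0.095,0.06],[0.008,0.115,0.09],[0.008,0.125,0.12],[0.008,0.125,0.15],[0.008,0.125,0.15],[0.008,0.125,0.15],[0.008,0.125,0.15]], "spin": [0,0,0,0,0,0,0,0,0]}'
python3 - <<'E'
from h import *
plan((.524,.221,.026,90))
a,W=cloud("wrist"); hsv=cv2.cvtColor(a,cv2.COLOR_RGB2HSV); z=W[...,2]
m=(np.hypot(W[...,0]-.524,W[...,1]-.222)<.03)&(z>.014)&(z<.05)&(hsv[...,1]>90); p=W[m]; print(len(p),sphere(p) if len(p)>20 else '')
E
```

```text
t: 8.28
tool_pos: [0.5301, 0.0967, 0.2688]
orientation: [-0.0, -3.139, 0.0]
force: [0.7, 0.6, -0.7]
opening: 0.065
gripper_force: 0.0
t: 9.03
tool_pos: [0.5235, 0.2198, 0.1215]
orientation: [0.0, 3.141, -0.0]
force: [-0.3, -0.4, 0.3]
opening: 0.0649
gripper_force: 0.0
t 9.03 tcp [0.5235 0.2198 0.1215] toolz [ 0.0002 -0.     -1.    ] q [ 0.3073  0.1267  1.705  -0.0001  1.3097 -1.2632] f [-0.2816 -0.3557  0.2668] op 0.06488029699012374 0.0
(0.524, 0.221, 0.026, 90) travel [-0.0004  0.0012  0.0955] spin -0.00022257722936000688 rows 2.2908824774563086
2020 [0.5229 0.2207 0.0237]
```

```bash
python3 -m inch '{"travel": [[0,0.001,0.02],[0,0.001,0.045],[0,0.001,0.07],[0,0.001,0.087],[0,0.001,0.095],[0,0.001,0.095],[0,0.001,0.095]], "spin": [0,0,0,0,0,0,0]}'
python3 -m inch '{"travel": [[0,0,0],[0,0,0],[0,0,0],[0,0,0],[0,0,0],[0,0,0]], "spin": [0,0,0,0,0,0]}' 0.95 12
python3 -m inch '{"travel": [[0,0,-0.01],[0,0,-0.03],[0,0,-0.06],[0,0,-0.09],[0,0,-0.125],[0,0,-0.16],[0,0,-0.195],[0,0,-0.225],[0,0,-0.245],[0,0,-0.245]], "spin": [0,0,0,0,0,0,0,0,0,0]}'
python3 -c "
from h import *
plan((.552,-.248,.27,90))"
```

```text
t: 9.67
tool_pos: [0.5245, 0.2212, 0.0273]
orientation: [0.001, 3.14, 0.001]
force: [-0.1, 0.2, 0.1]
opening: 0.0652
gripper_force: 0.0
t: 10.17
tool_pos: [0.5236, 0.2213, 0.0262]
orientation: [-0.0, 3.141, 0.0]
force: [-1.3, 1.1, 3.3]
opening: 0.0359
gripper_force: 12.0
t: 11.0
tool_pos: [0.5253, 0.2218, 0.2777]
orientation: [-0.0, 3.133, 0.004]
force: [0.2, -0.3, -0.6]
opening: 0.036
gripper_force: 12.0
t 11.0 tcp [0.5253 0.2218 0.2777] toolz [ 0.009   0.0029 -1.    ] q [ 0.3097  0.0267  1.5212 -0.      1.5842 -1.2614] f [ 0.1961 -0.3    -0.559 ] op 0.03596419977532279 12.000018741673557
(0.552, -0.248, 0.27, 90) travel [-0.0265 -0.4698  0.0066] spin 0.00030358922624556595 rows 11.286324871835532
```

```bash
python3 -m inch '{"travel": [[-0.001,-0.02,0],[-0.003,-0.055,0],[-0.006,-0.09,0],[-0.008,-0.125,0],[-0.01,-0.16,0],[-0.012,-0.195,0],[-0.014,-0.23,0],[-0.016,-0.265,0],[-0.018,-0.3,0],[-0.02,-0.335,0]], "spin": [0,0,0,0,0,0,0,0,0,0]}'
python3 -m inch '{"travel": [[-0.002,-0.035,0],[-0.004,-0.07,0],[-0.007,-0.1,0],[-0.008,-0.125,0],[-0.008,-0.133,0],[-0.008,-0.133,0],[-0.008,-0.133,0],[-0.008,-0.133,0]], "spin": [0,0,0,0,0,0,0,0]}'
python3 -c "
from h import *
plan((.552,-.248,.205,90))
a,W=cloud('wrist');cv2.imwrite('pics/w3.png',a[:,:,::-1])"
```

```text
t: 11.83
tool_pos: [0.5425, -0.1154, 0.2699]
orientation: [0.0, -3.14, -0.001]
force: [0.6, 0.2, -0.2]
opening: 0.0363
gripper_force: 12.0
t: 12.5
tool_pos: [0.5513, -0.2455, 0.2703]
orientation: [0.002, -3.141, -0.001]
force: [-0.4, 0.0, 0.3]
opening: 0.036
gripper_force: 12.0
t 12.5 tcp [ 0.5513 -0.2455  0.2703] toolz [-0.0004  0.0008 -1.    ] q [-0.5041  0.1285  1.4274  0.0005  1.5864 -2.0761] f [-0.4445  0.0172  0.2578] op 0.03604018576956192 12.000079810386524
(0.552, -0.248, 0.205, 90) travel [-0.0007 -0.0026  0.0653] spin 0.0011250810070858469 rows 1.5679470767663226
```

View pics/w3.png

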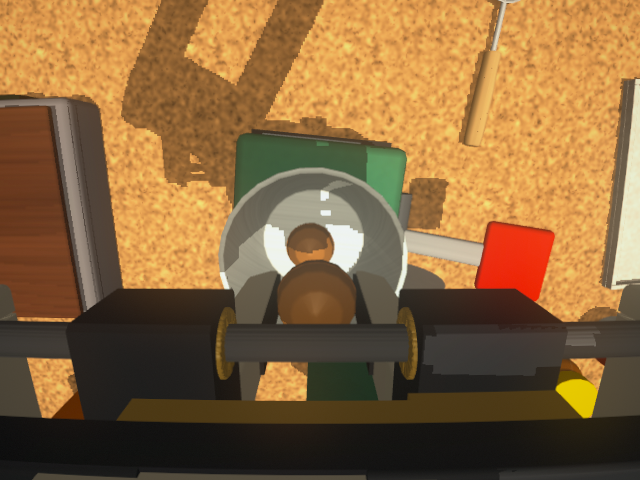

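The first walnut lies mid-hopper (310,245), so I'll release the second one about 14 mm off-centre.

```bash
python3 -m inch '{"travel": [[0.007,-0.002,0.01],[0.013,-0.002,0.03],[0.013,-0.002,0.05],[0.013,-0.002,0.066],[0.013,-0.002,0.072],[0.013,-0.002,0.072],[0.013,-0.002,0.072]], "spin": [0,0,0,0,0,0,0]}'
python3 -m inch '{"travel": [[0,0,0],[0,0,0],[0,0,0],[0,0,0]], "spin": [0,0,0,0]}' 0.48
python3 -m inch '{"travel": [[0,0,-0.015],[0,0,-0.035],[0,0,-0.06],[0,0,-0.083],[0,0,-0.083],[0,0,-0.083]], "spin": [0,0,0,0,0,0]}'
python3 - <<'E'
from h import *
plan((.57,-.08,.23,90),(.57,-.08,.23,85))
a,W=cloud("scene"); hsv=cv2.cvtColor(a,cv2.COLOR_RGB2HSV); z=W[...,2]
cv2.imwrite('pics/s3.png',cv2.resize(a[170:420,130:430],(720,600))[:,:,::-1])
m=(np.hypot(W[...,0]-.556,W[...,1]+.248)<.055)&(z>.137)&(z<.21)&(hsv[...,1]>110)&(hsv[...,0]<25);p=W[m];print(len(p),p.mean(0) if len(p) else '',p[:,2].max())
E
```

```text
t: 13.13
tool_pos: [0.5386, -0.2482, 0.1992]
orientation: [-0.002, 3.141, -0.0]
force: [0.5, 0.5, 0.4]
opening: 0.0359
gripper_force: 12.0
t: 13.47
tool_pos: [0.5387, -0.2491, 0.1995]
orientation: [-0.0, 3.14, -0.001]
force: [-0.3, 0.7, -0.3]
opening: 0.0483
gripper_force: 0.0
t: 13.97
tool_pos: [0.5392, -0.2495, 0.2839]
orientation: [-0.0, 3.138, -0.003]
force: [-0.9, -1.2, 0.0]
opening: 0.0482
gripper_force: 0.0
t 13.97 tcp [ 0.5392 -0.2495  0.2839] toolz [ 0.0037 -0.0021 -1.    ] q [-0.5196  0.0953  1.4386  0.      1.6035 -2.0905] f [-0.8982 -1.194   0.0219] op 0.04819765843360089 0.0
(0.57, -0.08, 0.23, 90) travel [-0.0306  0.1696  0.0537] spin 4.112781769374965e-05 rows 4.328557466769904
(0.57, -0.08, 0.23, 85) travel [-0.0306  0.1696  0.0537] spin 0.08730759041741022 rows 4.328557466769904
701 [ 0.5486 -0.2463  0.1681] 0.18275256994303352
```

View pics/s3.png

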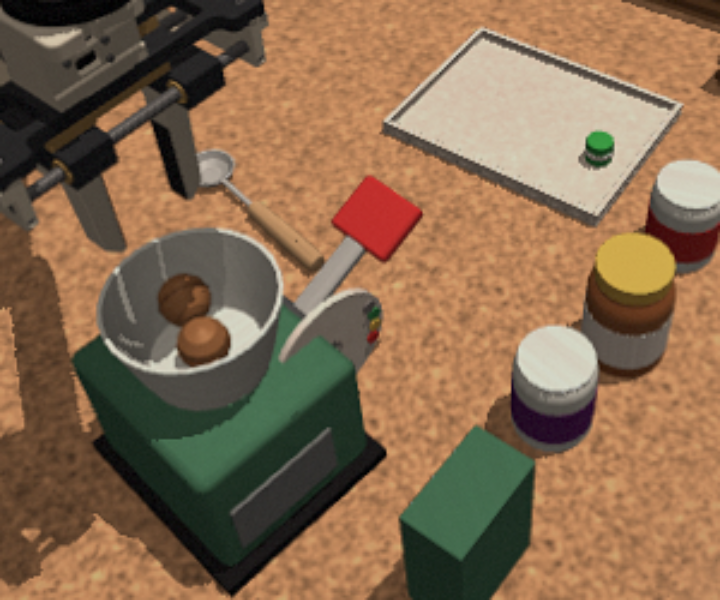

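Both walnuts are in the hopper (crop 185,298 and 204,341), and the sweet is still in the tray. Next I'll close the fingers, turn the tool 95° so the gripper body stays clear of the hopper, and move over the pad.

```bash
python3 -m inch '{"travel": [[-0.004,0.02,0],[-0.008,0.045,0],[-0.013,0.07,0],[-0.018,0.095,0],[-0.023,0.12,0],[-0.028,0.145,0],[-0.032,0.16,0],[-0.032,0.167,0],[-0.032,0.167,0],[-0.032,0.167,0]], "spin": [0.11,0.22,0.33,0.44,0.55,0.66,0.77,0.88,0.99,1.1]}' 1.0 10
python3 -m inch '{"travel": [[0,0,0.01],[0,0,0.02],[0,0,0.035],[0,0,0.05],[0,0,0.06],[0,0,0.07],[0,0,0.07],[0,0,0.07],[0,0,0.07]], "spin": [0.11,0.22,0.33,0.44,0.54,0.56,0.56,0.56,0.56]}'
python3 - <<'E'
from h import *
plan((.571,-.082,.172,-5),(.571,-.082,.079,-5))
a,W=cloud("side"); cv2.imwrite('pics/side4.png',a[:,:,::-1])
E
```

```text
t: 14.85
tool_pos: [0.5696, -0.0809, 0.2795]
orientation: [-1.646, -2.673, 0.001]
force: [0.5, -0.6, -0.7]
opening: 0.0007
gripper_force: 0.0
t: 15.6
tool_pos: [0.5704, -0.0819, 0.2119]
orientation: [2.315, 2.123, 0.0]
force: [-0.8, -0.3, 0.5]
opening: 0.0009
gripper_force: 0.0
t 15.6 tcp [ 0.5704 -0.0819  0.2119] toolz [ 0.0002 -0.0001 -1.    ] q [-0.2316  0.0781  1.5875 -0.      1.4757 -0.145 ] f [-0.8164 -0.3291  0.5273] op 0.0009281063748224844 0.0
(0.571, -0.082, 0.172, -5) travel [-0.      0.0006  0.0399] spin 0.0006727804178488786 rows 0.9568320074298523
(0.571, -0.082, 0.079, -5) travel [-0.      0.0006  0.1329] spin 0.0006727804178488786 rows 3.186970333377044
```

View pics/side4.png

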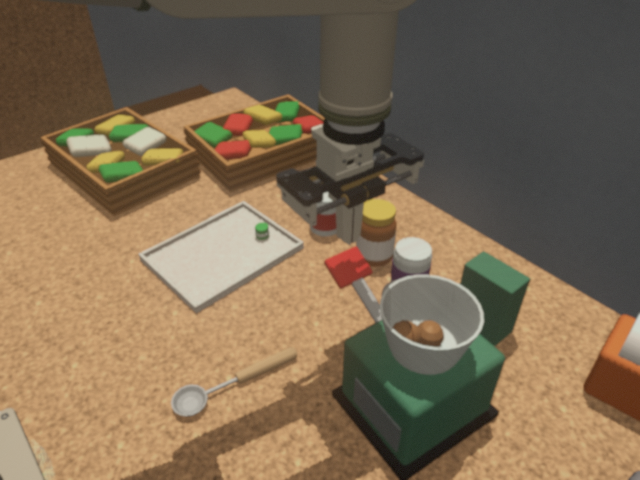

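The closed fingers (350,238) are above the pad (348,266), and the hopper and tins are clear. Pressing in stages.

```bash
python3 -m inch '{"travel": [[0,0,0.015],[0,0,0.03],[0,0,0.04],[0,0,0.05],[0,0,0.06],[0,0,0.07],[0,0,0.08],[0,0,0.09],[0,0,0.1],[0,0,0.1]], "spin": [0,0,0,0,0,0,0,0,0,0]}'
python3 -m inch '{"travel": [[0,0,0.008],[0,0,0.016],[0,0,0.024],[0,0,0.029],[0,0,0.029],[0,0,0.029]], "spin": [0,0,0,0,0,0]}'
```

```text
t: 16.48
tool_pos: [0.5752, -0.078, 0.1185]
orientation: [2.312, 2.121, 0.018]
force: [1.4, 11.5, 16.5]
opening: 0.0002
gripper_force: 8.7
t: 16.98
tool_pos: [0.5748, -0.0826, 0.0882]
orientation: [2.31, 2.116, 0.009]
force: [1.9, 0.3, 14.7]
opening: 0.0004
gripper_force: 6.6
```

```bash
python3 -m inch '{"travel": [[0,0,0.003],[0,0,0.006],[0,0,0.006],[0,0,0.006],[0,0,0.006],[0,0,0.006]], "spin": [0,0,0,0,0,0]}'
python3 - <<'E'
from h import *
plan((.571,-.082,.079,-5))
a,W=cloud("side"); hsv=cv2.cvtColor(a,cv2.COLOR_RGB2HSV)
m=(np.hypot(W[...,0]-.572,W[...,1]+.085)<.06)&(W[...,2]>.02)&((hsv[...,0]<8)|(hsv[...,0]>172))&(hsv[...,1]>150);p=W[m]
print(len(p),p.mean(0),p.min(0),p.max(0)); c=np.polyfit(p[:,1],p[:,2],1); print('slope',np.arctan(c[0]))
b,_=optics.read_camera("scene")
o=np.hstack([cv2.resize(a[200:440,240:400],(400,600)),cv2.resize(b[200:440,200:360],(400,600))]);cv2.imwrite('pics/p5.png',o[:,:,::-1])
E
```

```text
t: 17.48
tool_pos: [0.5746, -0.0834, 0.0813]
orientation: [2.311, 2.115, 0.008]
force: [3.2, -2.1, 12.3]
opening: 0.0004
gripper_force: 5.4
t 17.48 tcp [ 0.5746 -0.0834  0.0813] toolz [ 0.0096 -0.003  -0.9999] q [-0.232   0.1952  1.7073 -0.0008  1.2291 -0.1435] f [ 3.239  -2.0506 12.2886] op 0.0003896687839713192 5.401289090223145
(0.571, -0.082, 0.079, -5) travel [ 0.0011 -0.0037  0.0023] spin -0.0009097410534503204 rows 0.10776609182716475
393 [ 0.561  -0.0907  0.0642] [ 0.5407 -0.1104  0.0487] [ 0.5974 -0.0636  0.0735]
slope -0.39300889974140607
```

View pics/p5.png

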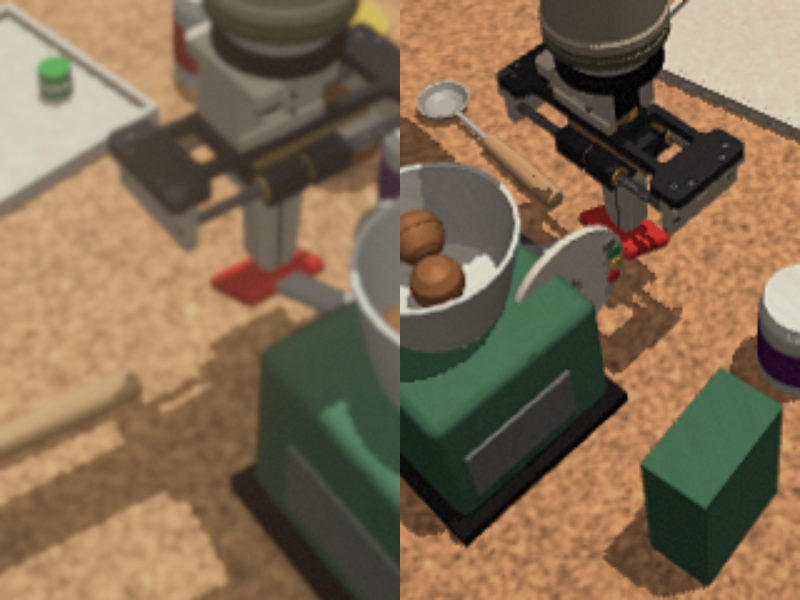

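The pad is pressed well below level: pad height and tip height both put the joint at about 0.9. The walnuts are still in the hopper. I'll hold and check that it's steady.

```bash
python3 -m inch '{"travel": [[0,0,0.001],[0,0,0.001],[0,0,0.001],[0,0,0.001],[0,0,0.001],[0,0,0.001],[0,0,0.001],[0,0,0.001],[0,0,0.001],[0,0,0.001]], "spin": [0,0,0,0,0,0,0,0,0,0]}'
python3 - <<'E'
from h import *
a,W=cloud("scene"); hsv=cv2.cvtColor(a,cv2.COLOR_RGB2HSV)
m=(np.hypot(W[...,0]-.572,W[...,1]+.085)<.06)&(W[...,2]>.02)&((hsv[...,0]<8)|(hsv[...,0]>172))&(hsv[...,1]>150);p=W[m]
# keep to machine y>0.135 (pad only), solve the angle from height per point
e=np.array([np.sin(.095),np.cos(.095)]); y=(p[:,:2]-[.556,-.2485])@e-.075; z=p[:,2]-.1
k=(y>.07)&(y<.115); ang=np.arctan2(z[k],y[k])-np.arcsin(.006/np.hypot(z[k],y[k]))
print(k.sum(),'theta',.45-np.median(ang),np.percentile(.45-ang,[10,90]))
s=robot.read_state(); print(s['t'],s['force'],s['tool_pos'])
E
```

```text
t: 18.42
tool_pos: [0.5744, -0.0833, 0.0801]
orientation: [2.311, 2.116, 0.008]
force: [3.3, -2.0, 12.7]
opening: 0.0004
gripper_force: 5.3
250 theta 0.9389031928952306 [0.9269 0.976 ]
18.4667 [ 2.3592 -3.3605 13.2021] [ 0.5745 -0.0833  0.0801]
```

```bash
python3 -c "
from plant import close_job
print(close_job())"
```

```text
the job is handed in; nothing more can be done
None
```

The job is handed in, though I got no verdict back: both walnuts are in the hopper, the sweet is still in the tray, and the fingers are holding the paddle at about 0.93 rad (third click) with about 13 N of downward force.

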